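# Demould plaster castings with spring ejectors

## Task

Lift the cover plate off the casting frame's pins and lay it flat on the rubber mat, push the spring ejector of every filled cavity fully home to slide its casting out, and lay all the castings on the drying board, wholly on it and not touching one another. Then seat the cover flat back on its pins, lip over the cavities' open ends as before, and leave the other things on the table alone.

Things in the scene. Friction and masses are not known exactly. Their poses are not given: they have to be found in the camera images.
- frame: Casting frame fixed on the table: steel base plate (x -150 to 125, y +-125 mm, 8 thick) with a black housing (x -58 to 36, y +-118, top at z 45) that has three parallel cavities side by side. Origin on the table under the housing; +x is the way the castings come out, on to the bare base plate.
- cover: Loose aluminium plate 116 x 240 x 6 mm (x -70 to 46, y +-120), 0.35 kg. Origin on its underside; seated, it lies 45 mm straight above the frame's origin, axes alike. 15 mm square holes at x -11, y +-107 take two pointed brass pins, 10 mm thick, 18 high, on the housing. A lip along its +x edge and two feet at the rear corners hang 16 mm below: laid down it stands on them.
- cover_handle (a point): Middle of the cover's orange bar handle: bar 14 mm wide (x) and 14 mm high, 90 mm long (along the cover's y), its centre 39 mm above the plate's underside at cover x -12, y 0; 26 mm of free height under the bar.
- cover_lip (a point): Middle of the hanging lip along the cover's +x edge (6 mm thick, 240 long, 16 deep), at cover x 43, 8 mm below the underside. Seated, it closes the cavities' open ends, so nothing can be ejected with the cover on.
- board: Wooden drying board fixed on the table, 130 (x) x 250 (y) x 18 mm. Origin on the table under its middle, z up; top at z 18.
- mat: Black rubber mat fixed on the table, 130 (x) x 250 (y) x 3 mm; origin on the table under its middle.
- cavity1 (a point): Middle of the floor of cavity 1, at frame x 0, y -72, z 8 mm. Cavity 72 long (x), 48 wide, 37 deep, open on top and at its +x end.
- cast1: Plaster casting, white block 70 (x) x 44 (y) x 34 (z) mm, terracotta spots on top, about 0.18 kg; origin at its centre. If present it starts in cavity 1, its x along the cavity, 2 mm to spare each side, its top 3 mm below the housing top, so it cannot be gripped there. Absent in some runs.
- ejector1 (a joint): Spring slide of cavity 1 (m): 0 at rest, grows as its red tab is pushed towards frame +x, stop at 0.066. Pushed to 0.06 or more it leaves the casting's centre about 60 mm in front of the cavity's middle, mostly out on the base plate. Spring 2 N at rest, 6 N at the stop, plus damping 25 N s/m; springs back when let go.
- tab1 (a point): Centre of the red push tab of ejector1, an upright plate 10 (x) x 40 (y) x 50 (z) mm behind the housing, from 12 to 62 mm above the table; at rest at frame x -129. Push its rear face (5 mm behind this point) towards frame +x.
- cavity2 (a point): Middle of the floor of cavity 2, at frame x 0, y 0, z 8 mm. Cavity 72 long (x), 48 wide, 37 deep, open on top and at its +x end.
- cast2: Plaster casting, white block 70 (x) x 44 (y) x 34 (z) mm, terracotta spots on top, about 0.18 kg; origin at its centre. If present it starts in cavity 2, its x along the cavity, 2 mm to spare each side, its top 3 mm below the housing top, so it cannot be gripped there. Absent in some runs.
- ejector2 (a joint): Spring slide of cavity 2 (m): 0 at rest, grows as its red tab is pushed towards frame +x, stop at 0.066. Pushed to 0.06 or more it leaves the casting's centre about 60 mm in front of the cavity's middle, mostly out on the base plate. Spring 2 N at rest, 6 N at the stop, plus damping 25 N s/m; springs back when let go.
- tab2 (a point): Centre of the red push tab of ejector2, an upright plate 10 (x) x 40 (y) x 50 (z) mm behind the housing, from 12 to 62 mm above the table; at rest at frame x -129. Push its rear face (5 mm behind this point) towards frame +x.
- cavity3 (a point): Middle of the floor of cavity 3, at frame x 0, y 72, z 8 mm. Cavity 72 long (x), 48 wide, 37 deep, open on top and at its +x end.
- cast3: Plaster casting, white block 70 (x) x 44 (y) x 34 (z) mm, terracotta spots on top, about 0.18 kg; origin at its centre. If present it starts in cavity 3, its x along the cavity, 2 mm to spare each side, its top 3 mm below the housing top, so it cannot be gripped there. Absent in some runs.
- ejector3 (a joint): Spring slide of cavity 3 (m): 0 at rest, grows as its red tab is pushed towards frame +x, stop at 0.066. Pushed to 0.06 or more it leaves the casting's centre about 60 mm in front of the cavity's middle, mostly out on the base plate. Spring 2 N at rest, 6 N at the stop, plus damping 25 N s/m; springs back when let go.
- tab3 (a point): Centre of the red push tab of ejector3, an upright plate 10 (x) x 40 (y) x 50 (z) mm behind the housing, from 12 to 62 mm above the table; at rest at frame x -129. Push its rear face (5 mm behind this point) towards frame +x.
- bowl: Bystander, to be left alone: blue bowl, 120 mm across and 60 high.
- mug: Bystander, to be left alone: white mug, 76 mm across, 90 high.
- jar: Bystander, to be left alone: amber jar, 70 mm across, 110 high.
- spatula: Bystander, to be left alone: spatula lying down.
- brush: Bystander, to be left alone: brush lying down.
- batten: Bystander, to be left alone: wooden batten 160 x 30 x 25 mm.

How it is judged (in metres and radians):
On the way, in this order (a step that is already met when the one before it is completed fails the run):
1. the cover lies flat on the mat, let go (horizontal distance between cover_handle and mat below 0.06 m and height (world z) of cover below 0.03 m and angle between cover's own z axis and vertical below 0.1 rad and linear speed of cover below 0.02 m/s and contact force between cover and the fingers below 0.05 N), for 0.2 s.
2. an ejector has been pushed home (value of joint any of ejector1, ejector2, ejector3 above 0.055 m).
3. all castings lie on the drying board, let go, none touching another (x of cast1 in the frame of board between -0.047 and 0.047 m and y of cast1 in the frame of board between -0.107 and 0.107 m and z of cast1 in the frame of board between 0.025 and 0.06 m and linear speed of each of cast1, cast2, cast3 below 0.02 m/s and contact force between each of cast1, cast2, cast3 and the fingers below 0.05 N and x of cast2 in the frame of board between -0.047 and 0.047 m and y of cast2 in the frame of board between -0.107 and 0.107 m and z of cast2 in the frame of board between 0.025 and 0.06 m and x of cast3 in the frame of board between -0.047 and 0.047 m and y of cast3 in the frame of board between -0.107 and 0.107 m and z of cast3 in the frame of board between 0.025 and 0.06 m and contact force between cast1 and cast2 below 0.05 N and contact force between each of cast1, cast2 and cast3 below 0.05 N), for 0.2 s.
At the end, for the whole second after the job is handed in: Every casting present rests on the drying board (centre at least 18 mm inside its edges, on any face), none touching another; the cover sits flat on the housing over both pins (within 6 mm sideways, 4 mm in height, 0.05 rad of level), lip on the open-end side; the ejectors have sprung back (all of step 3 and x of cover in the frame of frame between -0.006 and 0.006 m and y of cover in the frame of frame between -0.006 and 0.006 m and z of cover in the frame of frame between 0.041 and 0.049 m and x of cover_lip in the frame of frame above 0.03 m and angle between cover's own z axis and vertical below 0.05 rad and linear speed of cover below 0.02 m/s and value of joint each of ejector1, ejector2, ejector3 below 0.01 m).
It fails at once if a bystander was knocked more than 5 cm away (distance of any of bowl, mug, jar, spatula, brush, batten from where it was at the start of the episode above 0.05 m).
It fails at once if a casting fell off the table (height (world z) of any of cast1, cast2, cast3 below -0.05 m).
Of cast1, cast2, cast3 only 2 to 3 are there at a start; the rules pass over those that are not, and their reading is None.
At some moment in a run one of cast1, cast2, cast3 may be knocked a few centimetres aside while the robot is not near it.
Once in a run the grip may slacken for a moment while it holds something.
It also fails if it takes over 208 s, if anything falls off the work surface, if the arm or the gripper's body presses on something with over 40 N, if the wrist force passes 120 N, or if a joint passes its speed limit or range.

## Robot

A 6-joint arm with a two-finger parallel gripper is mounted at the origin on the work surface. World frame = base frame: x ahead of the robot, y to its left, z up, the work surface at z = 0. Lengths are in m, angles in degrees, forces in N, time in s.
With the tool pointing down it reaches from about 0.4 to 0.825 m from the base axis. Payload 7 kg.
Tool frame: the origin (TCP) lies on the centre line of the jaws, within the pads' length; the fingertips stand 11 mm ahead of it and the grasp point (between the pads) lies 8 mm behind it; z points along the fingers, y is the line along which they close (so a half turn about z gives the same grasp; the last joint's range is limited). The gripper opens to 88 mm and grips with 3 to 60 N. Pads are 19 mm wide; open, the fingers measure 130 mm over their backs; the gripper's body (78 mm by 193 mm) begins 47 mm behind the grasp point.
Start: joints at [-56.66, 20.546, 0.682, 0, -70.136, -16.507], TCP at [0.195, -0.646, 0.238] pointing down, gripper open.
Joint ranges: [-176.03, 176.03], [-82.01, 121.73], [-58.28, 71.71], [-173.87, 95.51], [-174.79, -0.11], [-173.66, 173.66]. Speed limits (degrees/s): [136.94, 136.94, 172.46, 180, 180, 180].

## Interface

Orientations are given as [roll, pitch, yaw] about the fixed x, y, z axes, in that order (R = Rz(yaw) Ry(pitch) Rx(roll)).
In Python, from plant import r, capture, camera_model, job gives the robot as it stands.
- The arm moves only by the tool drive_tool, never from a script. Its argument "increments" is a list that holds one entry, the list of rows, each a list of 5 numbers: the gripper's target within -1 to 1 (fully open at 1, half-way at 0, shut at -1), then the shift along the tool's x, y, z scaled (see below), then the turn about the tool's z scaled (see below). In form: [[[gripper, tx, ty, tz, roll], ...]]. A call has 1 to 5 rows; each row is the pose to reach, as a shift and turn from the pose commanded when the call began, along the tool's axes at that moment, turning the shorter way round; what a row does not reach only later rows make up. The controller multiplies each number of a shift by 120 mm and each number of a turn by 360 degrees. A row lasts 1/8 s, in which the tool goes at most 62.5 mm and 10.7 degrees, less where a joint would pass 70% of its speed; a pose out of reach is approached as far as the arm can. A call with a number of a shift or a turn outside -1 to 1 is refused whole. A call with a gripper value outside its range is refused whole. The fingers move at their own pace and stop on an object; "squeeze" is the grip in N (left out, the last holds). Time passes only in rows, so rows that repeat a pose let the fingers close. It gives the time, the measured TCP pose, the force, the opening and the grip force at its end, in the units of the state.
- r.get_state(): the state, without advancing time (a new reading comes with each control period).
- capture(name): name is "scene" or "side" or "wrist"; returns the picture (400x640x3 uint8, red, green, blue); there is no depth.
- camera_model(name): a dict with "camera_matrix" (3x3 intrinsics, pixels), "k1" (the pictures are not rectified: a ray, as slopes to the right and down, at radius r is drawn at 1 + k1 r^2 times it, then the intrinsics apply), "rvec" (rotation vector, rad) and "tvec" (3), from world to camera coordinates, as OpenCV has them. Camera axes: x right, y down, z forward; pixel columns grow to the right and rows downward; lengths in m; the calibration is good to about 2 mm. A picture is of the moment at which its call begins: read the wrist's pose just before it. camera_model takes no time and is no camera call; for the wrist camera it gives the pose at the moment of the call.
- job.close_job(): hands the job in; it is judged then, once.
The state is a dict: "time_s": time; "joints": joint angles; "qd": joint speeds; "joint_torque": joint torques, N m; "tcp_pos": TCP position; "eef_rot": TCP orientation; "contact_force": force on the tool from outside, world axes, zero at the start; "moment": the same for the moment, N m; "gripper_width": finger opening in m; "gripper_force": force on a finger pad.
Only numpy, scipy, OpenCV 4.12 (cv2) and the standard library are available. Lean on these libraries where they do the work, as an engineer would, in place of code of your own. Each camera call takes 0.05 s, during which the arm holds its last target. There are 200 camera calls.

## Working session

There is one attempt and no reset: what is moved stays moved. The work goes in short steps, Python scripts to look and compute and a tool call to move; the robot and the scene stay as the last step left them, time stands still between calls to the robot, and variables do not carry over. Pictures are saved under pics/ and viewed, at most 15 in all, crops included, and the job is handed in when it is done.

Besides the shell and the picture viewer there is one more tool, called after "Request:" as a command line: name --argument value ..., lists and objects as JSON in quotes. drive_tool: Moves the arm, as the interface text tells. Its arguments: {"type":"object","properties":{"increments":{"type":"array"},"squeeze":{"type":"number"}},"required":["increments"]}

```bash
mkdir -p pics; ls; python3 - <<'E'
from plant import r, capture, camera_model, job
import cv2
print(r.get_state())
for n in("scene","side"):
    im=capture(n); cv2.imwrite(f"pics/{n}0.png",im[:,:,::-1]); m=camera_model(n); print(n,m)
E
```

```text
pics
{'time_s': 0.0, 'joints': array([-5.66580292e+01,  2.05907085e+01,  6.32810940e-01, -2.00677464e-02,
       -7.01372430e+01, -1.65061316e+01]), 'qd': array([ 0.12113851, -0.00537144, -0.06895818,  0.0313693 ,  0.05631102,
        0.04628136]), 'joint_torque': array([-6.36197856e-04, -5.82710767e+01,  2.93057996e+01,  6.99732274e+00,
        6.82371654e-03, -1.44211845e-04]), 'tcp_pos': array([ 0.19532041, -0.64561167,  0.23662374]), 'eef_rot': array([ 1.79903420e+02, -8.94622503e-03, -1.63170987e+02]), 'contact_force': array([ 0.73484075, -1.06840242, -0.33884229]), 'moment': array([-0.01521347,  0.03274002, -0.03440549]), 'gripper_force': 0.0, 'gripper_width': 0.08763988171535018}
scene {'camera_matrix': array([[371.65844783,   0.        , 326.40741302],
       [  0.        , 371.65844783, 200.52613348],
       [  0.        ,   0.        ,   1.        ]]), 'k1': 0.0025692358233867798, 'rvec': array([ 1.23248466,  2.2445069 , -0.99055919]), 'tvec': array([ 0.25953487, -0.27124281,  1.40866198])}
side {'camera_matrix': array([[456.12571601,   0.        , 315.97860849],
       [  0.        , 456.12571601, 200.91378742],
       [  0.        ,   0.        ,   1.        ]]), 'k1': -0.09543994388102102, 'rvec': array([ 0.46397692, -2.593698  ,  1.33884623]), 'tvec': array([0.5230267 , 0.16427027, 1.06886658])}
```

View pics/scene0.png

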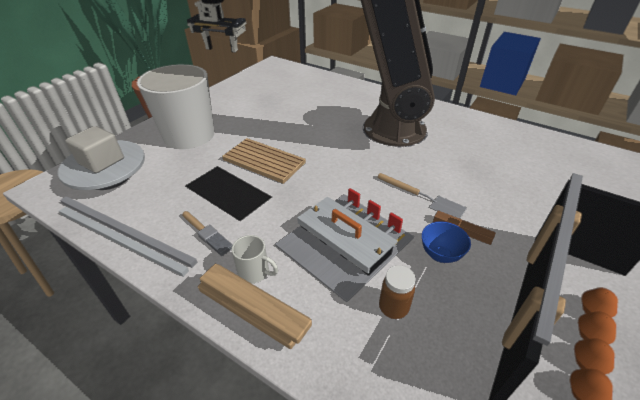

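View pics/side0.png

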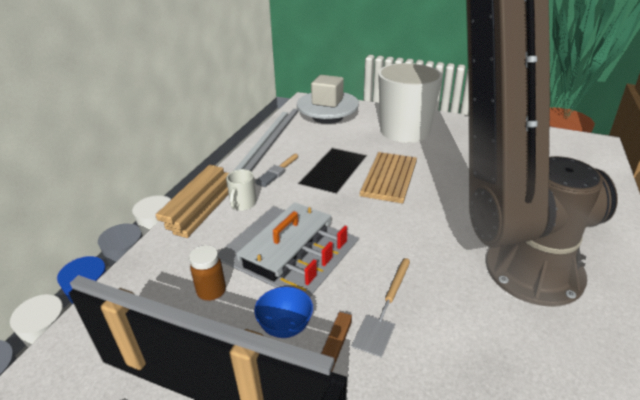

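The scene picture shows the frame around (345,240) with the handle at (347,222), the red tabs at (354,197), (373,209) and (395,222), the mat at (228,192) and the board at (263,160). The side picture shows the handle at (287,227), the tabs at (311,271), (327,253) and (342,237), the mat at (333,170) and the board at (389,177).

```bash
cat > h.py <<'E'
import cv2, numpy as np
from plant import r, capture, camera_model, job
def rays(m,px):
    px=np.atleast_2d(px).astype(float); K=m["camera_matrix"]
    d=np.c_[(px[:,0]-K[0,2])/K[0,0],(px[:,1]-K[1,2])/K[1,1]]; u=d.copy()
    for _ in range(20): u=d/(1+m["k1"]*(u**2).sum(1,keepdims=True))
    R,_=cv2.Rodrigues(np.array(m["rvec"],float)); 
    return -R.T@np.array(m["tvec"],float), np.c_[u,np.ones(len(u))]@R
def plane(m,px,z):
    c,d=rays(m,px); return c+d*((z-c[2])/d[:,2])[:,None]
def tri(ms,ps):
    A=np.zeros((3,3));b=np.zeros(3)
    for m,p in zip(ms,ps):
        c,d=rays(m,p); d=d[0]/np.linalg.norm(d[0]); P=np.eye(3)-np.outer(d,d); A+=P;b+=P@c
    return np.linalg.solve(A,b)
def project(m,X):
    R,_=cv2.Rodrigues(np.array(m["rvec"],float)); c=np.atleast_2d(X)@R.T+m["tvec"]; u=c[:,:2]/c[:,2:]
    u=u*(1+m["k1"]*(u**2).sum(1,keepdims=True)); K=m["camera_matrix"]; return u*[K[0,0],K[1,1]]+K[:2,2]
def blobs(im,lo,hi,roi=None,amin=30):
    h=cv2.cvtColor(im,cv2.COLOR_RGB2HSV); k=cv2.inRange(h,np.array(lo),np.array(hi))
    if roi is not None: z=np.zeros_like(k); x0,y0,x1,y1=roi; z[y0:y1,x0:x1]=k[y0:y1,x0:x1]; k=z
    cs=cv2.findContours(k,cv2.RETR_EXTERNAL,cv2.CHAIN_APPROX_NONE)[0]
    return sorted([c[:,0] for c in cs if cv2.contourArea(c)>=amin],key=lambda c:-cv2.contourArea(c.reshape(-1,1,2)))
def cen(c): M=cv2.moments(c.reshape(-1,1,2)); return np.array([M["m10"],M["m01"]])/M["m00"]
def rect(m,c,z):
    P=plane(m,c,z)[:,:2]; (x,y),(w,h),a=cv2.minAreaRect((P*1000).astype(np.float32)); return np.round([x,y,w,h,a],1)
def wrist(name=None):
    m=camera_model("wrist"); im=capture("wrist")
    if name: cv2.imwrite(f"pics/{name}.png",im[:,:,::-1])
    return m,im
E
python3 - <<'E'
from h import *
ms={};ims={}
for n in("scene","side"):
    ms[n]=camera_model(n); ims[n]=cv2.imread(f"pics/{n}0.png")[:,:,::-1].copy()
roi={"scene":dict(m=(170,150,285,235),b=(200,130,320,190),f=(320,170,420,260)),"side":dict(m=(290,130,370,200),b=(355,145,425,210),f=(260,200,360,290))}
P={}
for n in ms:
    m,im=ms[n],ims[n]
    print(n,"mat",[rect(m,c,.003) for c in blobs(im,(0,0,0),(180,255,40),roi[n]["m"],300)])
    print(n,"board",[rect(m,c,.018) for c in blobs(im,(8,60,60),(25,255,255),roi[n]["b"],100)][:4])
    P[n]=[(cen(c),len(c)) for c in blobs(im,(5,170,120),(14,255,255),roi[n]["f"],20)],sorted([cen(c) for c in blobs(im,(0,180,90),(4,255,255),roi[n]["f"],20)]+[cen(c) for c in blobs(im,(172,180,90),(180,255,255),roi[n]["f"],20)],key=lambda p:p[0])
    print(P[n])
for s,t in zip(P["scene"][1],P["side"][1][::-1]): print("tab",tri(ms.values(),[s,t]))
print("handle",tri(ms.values(),[P["scene"][0][0][0],P["side"][0][0][0]]))
E
```

```text
scene mat [array([ 610.1, -278.5,  243.4,  124. ,   84.6])]
scene board [array([ 436. , -279.2,  144. ,  259.1,    2.1])]
([(array([347.96385542, 220.00401606]), 70)], [array([354.16494845, 196.67353952]), array([373.74531835, 208.55430712]), array([393.96825397, 219.85396825])])
side mat [array([ 605.6, -276.4,  232.7,  117.8,   84.9])]
side board [array([ 423.7, -272.4,  130.1,  269.8,    2.3])]
([(array([284.83737646, 224.92812219]), 77)], [array([310.32655367, 271.51638418]), array([326.79427083, 253.19401042]), array([341.5, 237. ])])
tab [0.46091829 0.0789812  0.03862886]
tab [0.47477792 0.1483688  0.03892888]
tab [0.48813943 0.21665576 0.03983083]
handle [0.58881557 0.12989288 0.08070148]
```

```bash
cat >> h.py <<'E'
def go(*wps,g=1,v=50,start=None):
    """print moves through waypoints (x,y,z mm, yaw deg): per call the total shift/turn in the drive's units, and row count"""
    s=r.get_state(); p=s["tcp_pos"]*1000; yaw=s["eef_rot"][2]
    if start is not None: p=np.array(start[:3],float); yaw=start[3]
    for w in wps:
        w=np.array(w,float)
        for _ in range(30):
            d=w[:3]-p; dy=(w[3]-yaw+180)%360-180
            if np.linalg.norm(d)<.1 and abs(dy)<.1: break
            a=np.radians(yaw); T=np.array([[np.cos(a),np.sin(a),0],[np.sin(a),-np.cos(a),0],[0,0,-1]])
            t=T@d; f=min(1,110/max(1e-9,abs(t).max()),4.9*v/max(1e-9,np.linalg.norm(d)),50/max(1e-9,abs(dy)))
            n=max(1,int(np.ceil(max(np.linalg.norm(d)*f/v,abs(dy)*f/10)-1e-6)))
            q=np.round(np.r_[t*f/120,-dy*f/360],3)
            print(n,"rows ->",q.tolist()); p=p+T.T@(q[:3]*120); yaw-=q[3]*360
        print("  at",p.round(1),round((yaw+180)%360-180,1))
E
python3 - <<'E'
from h import *
m=camera_model("wrist"); c,d=rays(m,[[320,200],[320,100]]); s=r.get_state(); print(c-s["tcp_pos"],d,m["camera_matrix"][0,0],m["k1"])
go((530,130,300,-101.2))
E
```

```text
[-0.08214169 -0.02404644  0.14728412] [[ 0.30525193  0.08474211 -0.94854806]
 [ 0.01600825 -0.00279987 -1.04757317]] 314.0073564538553 0.014816234928025982
3 rows -> [-0.774, 0.917, -0.09, -0.029]
3 rows -> [-0.917, 0.753, -0.089, -0.029]
3 rows -> [-0.917, 0.507, -0.078, -0.026]
3 rows -> [-0.917, 0.326, -0.073, -0.024]
3 rows -> [-0.917, 0.178, -0.07, -0.023]
3 rows -> [-0.917, 0.043, -0.069, -0.022]
2 rows -> [-0.777, -0.071, -0.058, -0.019]
  at [530.  130.  299.9] -101.3
```

Request:
drive_tool --increments '[[[1,-0.26,0.3,-0.03,-0.01],[1,-0.52,0.6,-0.06,-0.02],[1,-0.774,0.917,-0.09,-0.029]]]'

```text
time_s: 0.48
tcp_pos: [0.2527, -0.5125, 0.2478]
eef_rot: [179.9, -0.0, -152.6]
contact_force: [1.6, 0.1, 0.6]
gripper_width: 0.0875
gripper_force: 0.0
```

Request:
drive_tool --increments '[[[1,-0.31,0.25,-0.03,-0.01],[1,-0.61,0.5,-0.06,-0.02],[1,-0.917,0.753,-0.089,-0.029]]]'

```text
time_s: 0.85
tcp_pos: [0.3091, -0.3816, 0.2589]
eef_rot: [180.0, 0.0, -142.2]
contact_force: [0.3, -1.1, -0.1]
gripper_width: 0.0877
gripper_force: 0.0
```

Request:
drive_tool --increments '[[[1,-0.31,0.17,-0.03,-0.01],[1,-0.61,0.34,-0.05,-0.02],[1,-0.917,0.507,-0.078,-0.026]]]'

```text
time_s: 1.23
tcp_pos: [0.3588, -0.2663, 0.2684]
eef_rot: [180.0, 0.0, -132.8]
contact_force: [0.4, -0.8, 0.2]
gripper_width: 0.0877
gripper_force: 0.0
```

Request:
drive_tool --increments '[[[1,-0.31,0.11,-0.03,-0.01],[1,-0.61,0.22,-0.05,-0.02],[1,-0.917,0.326,-0.073,-0.024]]]'

```text
time_s: 1.6
tcp_pos: [0.4051, -0.1592, 0.2772]
eef_rot: [180.0, 0.0, -124.2]
contact_force: [-0.4, -1.0, -0.5]
gripper_width: 0.0876
gripper_force: 0.0
```

Request:
drive_tool --increments '[[[1,-0.31,0.06,-0.02,-0.01],[1,-0.61,0.12,-0.05,-0.02],[1,-0.917,0.178,-0.07,-0.023]]]'

```text
time_s: 1.98
tcp_pos: [0.4495, -0.0563, 0.2856]
eef_rot: [180.0, 0.0, -115.9]
contact_force: [0.5, 0.4, 0.0]
gripper_width: 0.0875
gripper_force: 0.0
```

Request:
drive_tool --increments '[[[1,-0.31,0.01,-0.02,-0.01],[1,-0.61,0.03,-0.05,-0.02],[1,-0.917,0.043,-0.069,-0.022]]]'

```text
time_s: 2.35
tcp_pos: [0.4931, 0.0448, 0.2938]
eef_rot: [180.0, -0.0, -108.0]
contact_force: [1.2, -0.0, 0.2]
gripper_width: 0.0875
gripper_force: 0.0
```

Request:
drive_tool --increments '[[[1,-0.4,-0.04,-0.03,-0.01],[1,-0.777,-0.071,-0.058,-0.019],[1,-0.777,-0.071,-0.058,-0.019]]]'

```text
time_s: 2.72
tcp_pos: [0.5307, 0.132, 0.2998]
eef_rot: [179.9, -0.0, -101.1]
contact_force: [-1.1, -1.2, 0.1]
gripper_width: 0.0878
gripper_force: 0.0
```

```bash
python3 - <<'E'
from h import *
s=r.get_state(); print(s["tcp_pos"],s["eef_rot"],s["time_s"],s["joints"].round(1))
m,im=wrist("w1")
f=(0,0,640,400)
print("handle",[(cen(c).round(1),len(c)) for c in blobs(im,(5,170,120),(14,255,255),f,100)][:3])
for c in blobs(im,(5,170,120),(14,255,255),f,100)[:1]: print(rect(m,c,.091))
print("red",[(cen(c).round(1),len(c)) for c in blobs(im,(0,180,90),(4,255,255),f,60)])
E
```

```text
[0.53068429 0.1320213  0.29983377] [ 1.79937323e+02 -4.77022366e-02 -1.01076745e+02] 2.725 [ 34.5   6.4  -9.8  -0.  -73.8 -45.6]
handle [(array([271.2, 174.7]), 158)]
[589.5 126.2  85.1  12.9  79. ]
red [(array([369.6, 112.2]), 72), (array([367. , 170.5]), 66), (array([364.5, 224.1]), 59)]
```

View pics/w1.png

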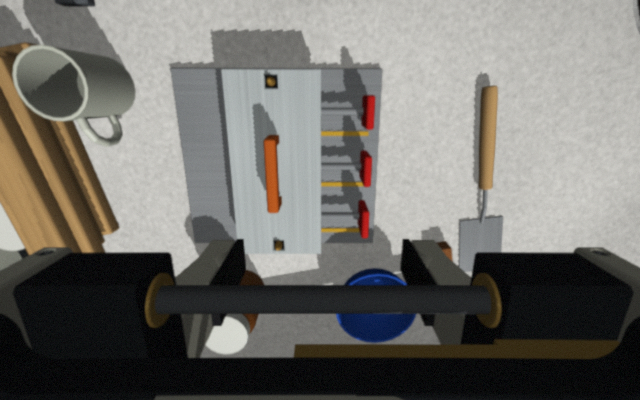

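The wrist picture shows the seated cover with its handle at (271,175), the pins at (271,80) and (279,245), and the tabs at (370,112), (367,170) and (364,224). The mug is at (60,85), the jar lid at (228,335), the bowl at (375,305) and the spatula at (487,140).

```bash
python3 - <<'E'
from h import *
m=camera_model("scene")
print("mug",plane(m,[[251,279],[250,246]],0)[0],plane(m,[[250,246]],.09),"mughandle",plane(m,[[272,268]],.045))
print("jar",plane(m,[[399,272]],.11),"bowl",plane(m,[[446,238]],.06),"brush",plane(m,[[228,250],[184,213]],.01),"batten? ",plane(m,[[440,216],[492,240]],.025))
print("pins",plane(camera_model("wrist"),[[271,77],[279,243]],.063))
go((589.5,126,115,-101),(589.5,126,76,-101))
E
```

```text
mug [ 0.81720467 -0.00528965  0.        ] [[ 0.79147706 -0.01502391  0.09      ]] mughandle [[0.78886176 0.04201237 0.045     ]]
jar [[0.68961893 0.30957926 0.11      ]] bowl [[0.49366489 0.35519961 0.06      ]] brush [[ 0.78513829 -0.10837968  0.01      ]
 [ 0.75154678 -0.30831475  0.01      ]] batten?  [[0.38865879 0.31004944 0.025     ]
 [0.40146942 0.45383466 0.025     ]]
pins [[0.56653714 0.01706986 0.063     ]
 [0.6068092  0.22203133 0.063     ]]
3 rows -> [-0.034, -0.294, 0.917, -0.0]
2 rows -> [-0.023, -0.2, 0.623, -0.0]
1 rows -> [-0.0, -0.0, 0.0, -0.0]
1 rows -> [-0.0, -0.0, 0.0, -0.0]
1 rows -> [-0.0, -0.0, 0.0, -0.0]
1 rows -> [-0.0, -0.0, 0.0, -0.0]
1 rows -> [-0.0, -0.0, 0.0, -0.0]
1 rows -> [-0.0, -0.0, 0.0, -0.0]
1 rows -> [-0.0, -0.0, 0.0, -0.0]
1 rows -> [-0.0, -0.0, 0.0, -0.0]
1 rows -> [-0.0, -0.0, 0.0, -0.0]
1 rows -> [-0.0, -0.0, 0.0, -0.0]
1 rows -> [-0.0, -0.0, 0.0, -0.0]
1 rows -> [-0.0, -0.0, 0.0, -0.0]
1 rows -> [-0.0, -0.0, 0.0, -0.0]
1 rows -> [-0.0, -0.0, 0.0, -0.0]
1 rows -> [-0.0, -0.0, 0.0, -0.0]
1 rows -> [-0.0, -0.0, 0.0, -0.0]
1 rows -> [-0.0, -0.0
[... 772 characters left out ...]
-0.0, -0.0, 0.0, -0.0]
1 rows -> [-0.0, -0.0, 0.0, -0.0]
1 rows -> [-0.0, -0.0, 0.0, -0.0]
1 rows -> [-0.0, -0.0, 0.0, -0.0]
1 rows -> [-0.0, -0.0, 0.0, -0.0]
1 rows -> [-0.0, -0.0, 0.0, -0.0]
1 rows -> [-0.0, -0.0, 0.0, -0.0]
1 rows -> [-0.0, -0.0, 0.0, -0.0]
1 rows -> [-0.0, -0.0, 0.0, -0.0]
1 rows -> [-0.0, -0.0, 0.0, -0.0]
1 rows -> [-0.0, -0.0, 0.0, -0.0]
1 rows -> [-0.0, -0.0, 0.0, -0.0]
1 rows -> [-0.0, -0.0, 0.0, -0.0]
1 rows -> [-0.0, -0.0, 0.0, -0.0]
1 rows -> [-0.0, -0.0, 0.0, -0.0]
1 rows -> [-0.0, -0.0, 0.0, -0.0]
1 rows -> [-0.0, -0.0, 0.0, -0.0]
1 rows -> [-0.0, -0.0, 0.0, -0.0]
1 rows -> [-0.0, -0.0, 0.0, -0.0]
1 rows -> [-0.0, -0.0, 0.0, -0.0]
  at [589.4 126.   76. ] -101.2
```

```bash
sed -i 's/np.linalg.norm(d)<.1 and abs(dy)<.1/np.linalg.norm(d)<.3 and abs(dy)<.3/' h.py
```

Request:
drive_tool --increments '[[[1,-0.01,-0.1,0.31,0],[1,-0.02,-0.2,0.61,0],[1,-0.034,-0.294,0.917,0]]]'

```text
time_s: 3.15
tcp_pos: [0.5652, 0.1257, 0.1899]
eef_rot: [-180.0, 0.0, -101.3]
contact_force: [-0.0, 0.0, -0.4]
gripper_width: 0.088
gripper_force: 0.0
```

Request:
drive_tool --increments '[[[1,-0.01,-0.1,0.31,0],[1,-0.023,-0.2,0.623,0],[1,-0.023,-0.2,0.623,0]]]'

```text
time_s: 3.52
tcp_pos: [0.5876, 0.1228, 0.1131]
eef_rot: [179.7, -0.2, -101.4]
contact_force: [-1.7, 1.6, 0.8]
gripper_width: 0.0877
gripper_force: 0.0
```

Request:
drive_tool --increments '[[[1,0,0,0.16,0],[1,0,0,0.325,0],[1,0,0,0.325,0],[-1,0,0,0.325,0],[-1,0,0,0.325,0]]]' --squeeze 40

```text
time_s: 4.15
tcp_pos: [0.5901, 0.1251, 0.0786]
eef_rot: [-179.9, 0.1, -101.2]
contact_force: [-0.3, -0.7, 0.1]
gripper_width: 0.0727
gripper_force: 0.0
```

Request:
drive_tool --increments '[[[-1,0,0,0,0],[-1,0,0,0,0],[-1,0,0,0,0],[-1,0,0,0,0]]]'

```text
time_s: 4.65
tcp_pos: [0.5895, 0.1248, 0.0769]
eef_rot: [180.0, -0.0, -101.2]
contact_force: [-0.4, 0.1, 0.1]
gripper_width: 0.0329
gripper_force: 0.0
```

Request:
drive_tool --increments '[[[-1,0,0,0,0],[-1,0,0,0,0],[-1,0,0,0,0],[-1,0,0,0,0],[-1,0,0,0,0]]]'

```text
time_s: 5.28
tcp_pos: [0.5896, 0.1248, 0.077]
eef_rot: [-180.0, 0.0, -101.2]
contact_force: [1.5, 0.7, -1.8]
gripper_width: 0.0141
gripper_force: 40.0
```

Request:
drive_tool --increments '[[[-1,0,0,-0.04,0],[-1,0,0,-0.1,0],[-1,0,0,-0.18,0],[-1,0,0,-0.28,0],[-1,0,0,-0.28,0]]]'

```text
time_s: 5.9
tcp_pos: [0.5903, 0.1252, 0.1122]
eef_rot: [-179.9, 0.1, -101.2]
contact_force: [0.4, -0.1, -3.7]
gripper_width: 0.0136
gripper_force: 40.0
```

```bash
python3 - <<'E'
from h import *
s=r.get_state(); print(s["tcp_pos"],s["contact_force"],s["moment"])
m,im=wrist("w2")
go((590,70,110,-101),(608,-278,110,-95.4),v=30)
E
```

```text
[0.59028647 0.12520393 0.11220579] [ 0.37917129 -0.11350263 -3.69012639] [ 0.03386913  0.09778127 -0.04026657]
2 rows -> [0.449, -0.091, 0.012, -0.001]
  at [590.  70. 110.] -100.9
4 rows -> [0.917, -0.226, -0.0, -0.005]
4 rows -> [0.917, -0.196, -0.0, -0.005]
4 rows -> [0.917, -0.166, -0.0, -0.005]
1 rows -> [0.089, -0.013, -0.0, -0.0]
  at [ 608. -278.  110.] -95.5
```

View pics/w2.png

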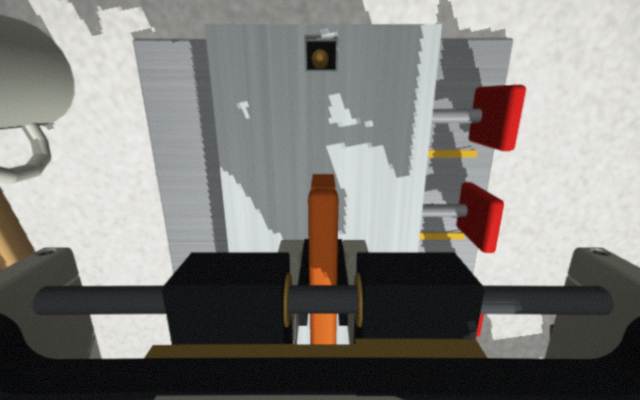

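The cover is held level: the bar sits between the pads at (322,260), and the pin shows centred in its hole at (320,58).

Request:
drive_tool --increments '[[[-1,0,0,-0.08,0],[-1,0.1,-0.02,-0.08,0],[-1,0.28,-0.06,-0.08,0],[-1,0.45,-0.09,-0.08,0]]]'

```text
time_s: 6.45
tcp_pos: [0.5892, 0.0678, 0.1199]
eef_rot: [180.0, -0.0, -101.3]
contact_force: [0.4, -0.4, -2.9]
gripper_width: 0.0136
gripper_force: 40.0
```

Request:
drive_tool --increments '[[[-1,0.18,-0.05,0,0],[-1,0.36,-0.09,0,0],[-1,0.55,-0.14,0,0],[-1,0.73,-0.18,0,0],[-1,0.917,-0.226,0,-0.005]]]'

```text
time_s: 7.08
tcp_pos: [0.5946, -0.0453, 0.1202]
eef_rot: [180.0, 0.0, -99.4]
contact_force: [-0.0, -0.7, -3.4]
gripper_width: 0.0136
gripper_force: 40.0
```

Request:
drive_tool --increments '[[[-1,0.18,-0.04,0,0],[-1,0.36,-0.08,0,0],[-1,0.55,-0.12,0,0],[-1,0.73,-0.16,0,0],[-1,0.917,-0.196,0,-0.005]]]'

```text
time_s: 7.7
tcp_pos: [0.5995, -0.1577, 0.1201]
eef_rot: [180.0, -0.0, -97.6]
contact_force: [-0.8, -0.9, -3.1]
gripper_width: 0.014
gripper_force: 40.0
```

Request:
drive_tool --increments '[[[-1,0.2,-0.04,0,0],[-1,0.45,-0.08,0.1,0],[-1,0.7,-0.12,0.2,0],[-1,0.917,-0.166,0.2,-0.005],[-1,0.917,-0.166,0.2,-0.005]]]'

```text
time_s: 8.32
tcp_pos: [0.6042, -0.2704, 0.0956]
eef_rot: [180.0, -0.0, -96.0]
contact_force: [0.3, 0.9, -3.2]
gripper_width: 0.0133
gripper_force: 40.0
```

```bash
python3 - <<'E'
from h import *
s=r.get_state(); print(s["tcp_pos"],s["contact_force"],s["gripper_width"],s["time_s"])
go((608,-278,60,-95.4),(608,-278,52,-95.4),v=30)
E
```

```text
[ 0.6041695  -0.27040349  0.09556677] [ 0.25573102  0.91401162 -3.2497088 ] 0.01332525526853458 8.325
2 rows -> [0.06, -0.038, 0.296, -0.002]
  at [ 608. -278.   60.] -95.3
1 rows -> [-0.0, -0.0, 0.067, 0.0]
  at [ 608. -278.   52.] -95.3
```

Request:
drive_tool --increments '[[[-1,0.03,-0.02,0.12,0],[-1,0.06,-0.04,0.22,-0.002],[-1,0.06,-0.04,0.32,-0.002],[-1,0.06,-0.04,0.36,-0.002],[-1,0.06,-0.04,0.375,-0.002]]]'

```text
time_s: 8.95
tcp_pos: [0.6087, -0.2749, 0.051]
eef_rot: [179.9, -0.0, -95.1]
contact_force: [-4.6, 2.4, 3.4]
gripper_width: 0.0135
gripper_force: 40.0
```

Request:
drive_tool --increments '[[[-1,0,0,0,0],[1,0,0,0,0],[1,0,0,0,0],[1,0,0,0,0],[1,0,0,0,0]]]'

```text
time_s: 9.57
tcp_pos: [0.6091, -0.2753, 0.0514]
eef_rot: [-180.0, -0.0, -95.1]
contact_force: [-1.2, -0.1, 0.1]
gripper_width: 0.0479
gripper_force: 0.0
```

Request:
drive_tool --increments '[[[1,0,0,0,0],[1,0,0,0,0],[1,0,0,0,0],[1,0,0,0,0],[1,0,0,0,0]]]'

```text
time_s: 10.2
tcp_pos: [0.609, -0.2753, 0.0512]
eef_rot: [180.0, 0.0, -95.1]
contact_force: [-0.8, -0.3, -0.7]
gripper_width: 0.0873
gripper_force: 0.0
```

Request:
drive_tool --increments '[[[1,0,0,-0.2,0],[1,0,0,-0.45,0],[1,0,0,-0.7,0],[1,0,0,-0.95,0],[1,0,0,-0.95,0]]]'

```text
time_s: 10.82
tcp_pos: [0.6105, -0.2757, 0.1684]
eef_rot: [-179.7, -0.1, -95.1]
contact_force: [0.1, 0.7, -0.6]
gripper_width: 0.0876
gripper_force: 0.0
```

```bash
python3 - <<'E'
from h import *
m=camera_model("scene"); im=capture("scene"); cv2.imwrite("pics/s3.png",cv2.resize(im[130:330,150:450],None,fx=2.5,fy=2.5,interpolation=cv2.INTER_CUBIC)[:,:,::-1])
go((590,40,200,-101))
E
```

```text
3 rows -> [-0.917, 0.14, -0.098, 0.006]
3 rows -> [-0.917, 0.175, -0.099, 0.006]
2 rows -> [-0.752, 0.174, -0.083, 0.004]
  at [590.   40.  200.1] -100.9
```

View pics/s3.png

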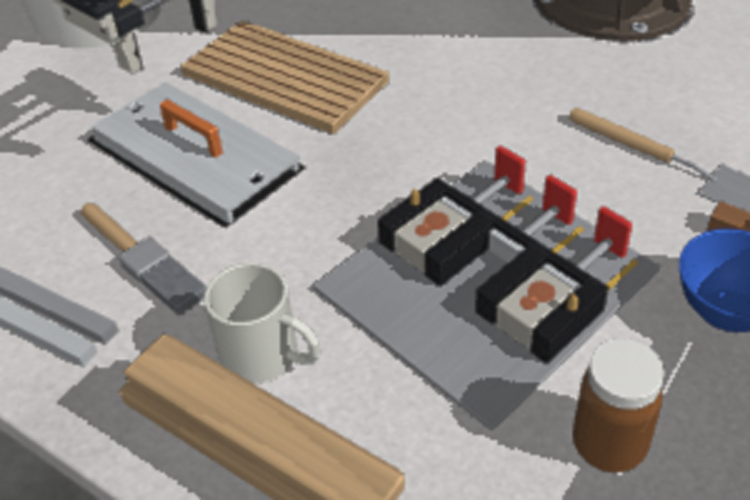

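The enlarged scene picture shows the cover flat on the mat at (195,150). Cavities 1 at (432,225) and 3 at (540,295) are filled, and the middle cavity is empty. The ejectors of cavities 1 and 3 are the ones to push.

```bash
cat >> h.py <<'E'
FO=np.array([601.3,123.9]); FY=-11.1; a_=np.radians(FY); FR=np.array([[np.cos(a_),-np.sin(a_)],[np.sin(a_),np.cos(a_)]])
def f2w(x,y): return FO+FR@np.array([x,y],float)
def w2f(p): return FR.T@(np.array(p,float)[:2]-FO)
E
python3 - <<'E'
from h import *
a=f2w(-175,-72); b=f2w(-100,-72); print(a,b)
go((*a,170,-101.1),(*a,42,-101.1),(*b,42,-101.1),g=-1)
E
```

```text
[415.71220221  86.93827233] [489.30915201  72.49912485]
3 rows -> [-0.917, 0.602, -0.009, 0.005]
3 rows -> [-0.917, 0.643, -0.01, 0.006]
3 rows -> [-0.917, 0.697, -0.01, 0.005]
1 rows -> [-0.042, 0.035, -0.001, 0.001]
  at [415.7  86.9 170.1] -101.2
3 rows -> [-0.0, -0.0, 0.917, -0.0]
1 rows -> [-0.0, -0.0, 0.15, -0.0]
  at [415.7  86.9  42. ] -101.2
2 rows -> [-0.002, -0.625, 0.0, -0.0]
  at [489.3  72.5  42. ] -101.2
```

Request:
drive_tool --increments '[[[-1,-0.31,0.2,0,0],[-1,-0.61,0.4,-0.01,0],[-1,-0.917,0.602,-0.009,0.005]]]'

```text
time_s: 11.25
tcp_pos: [0.5455, -0.1582, 0.165]
eef_rot: [179.9, -0.0, -97.0]
contact_force: [1.7, 0.5, 1.1]
gripper_width: 0.0632
gripper_force: 0.0
```

Request:
drive_tool --increments '[[[-1,-0.31,0.21,0,0],[-1,-0.61,0.43,-0.01,0],[-1,-0.917,0.643,-0.01,0.006]]]'

```text
time_s: 11.62
tcp_pos: [0.4822, -0.0397, 0.1666]
eef_rot: [179.9, -0.0, -99.1]
contact_force: [1.3, 0.8, 0.0]
gripper_width: 0.0334
gripper_force: 0.0
```

Request:
drive_tool --increments '[[[-1,-0.31,0.23,0,0],[-1,-0.61,0.46,-0.01,0],[-1,-0.96,0.73,-0.01,0.006],[-1,-0.96,0.73,-0.01,0.006]]]'

```text
time_s: 12.12
tcp_pos: [0.4136, 0.0891, 0.1682]
eef_rot: [180.0, 0.0, -101.0]
contact_force: [0.6, -0.4, 0.4]
gripper_width: 0.001
gripper_force: 0.0
```

Request:
drive_tool --increments '[[[-1,0,0,0.3,0],[-1,0,0,0.6,0],[-1,0,0,0.9,0],[-1,0,0,0.99,0],[-1,0,0,0.99,0]]]'

```text
time_s: 12.75
tcp_pos: [0.4151, 0.0863, 0.0495]
eef_rot: [179.9, -0.1, -101.3]
contact_force: [0.5, 0.3, 0.4]
gripper_width: 0.0005
gripper_force: 0.0
```

```bash
python3 - <<'E'
from h import *
s=r.get_state(); print(w2f(s["tcp_pos"]*1000),s["tcp_pos"],s["gripper_width"],s["contact_force"])
m,im=wrist("w4")
E
```

```text
[-175.49062781  -72.78657449] [0.41507932 0.08626087 0.04948691] 0.00046415388906767525 [0.546009   0.30708279 0.41134541]
```

View pics/w4.png

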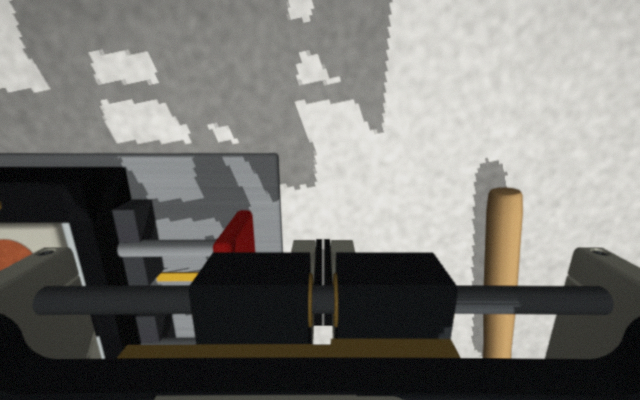

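The closed fingers are at (320,290), behind tab 1 at (235,235) and clear of everything else.

Request:
drive_tool --increments '[[[-1,0,0,0.06,0],[-1,0,-0.12,0.06,0],[-1,0,-0.24,0.06,0],[-1,0,-0.36,0.06,0],[-1,0,-0.45,0.06,0]]]'

```text
time_s: 13.42
tcp_pos: [0.4694, 0.0766, 0.0431]
eef_rot: [180.0, 0.0, -101.3]
contact_force: [-6.7, 5.2, 7.3]
gripper_width: 0.0005
gripper_force: 4.3
```

Request:
drive_tool --increments '[[[-1,0,-0.08,0,0],[-1,0,-0.14,0,0],[-1,0,-0.2,0,0],[-1,0,-0.23,0,0],[-1,0,-0.23,0,0]]]'

```text
time_s: 14.05
tcp_pos: [0.4963, 0.0713, 0.0431]
eef_rot: [-180.0, 0.0, -101.3]
contact_force: [-3.9, 3.7, 5.2]
gripper_width: 0.0005
gripper_force: 2.9
```

Request:
drive_tool --increments '[[[-1,0,-0.01,0,0],[-1,0,-0.02,0,0],[-1,0,-0.02,0,0]]]'

```text
time_s: 14.42
tcp_pos: [0.4983, 0.0708, 0.043]
eef_rot: [180.0, 0.0, -101.3]
contact_force: [-5.4, 5.4, 5.1]
gripper_width: 0.0004
gripper_force: 3.5
```

```bash
python3 - <<'E'
from h import *
s=r.get_state(); print(w2f(s["tcp_pos"]*1000),s["tcp_pos"],s["contact_force"])
m,im=wrist("w5")
for c in blobs(im,(0,180,60),(4,255,255),None,60): P=plane(m,c,.062)*1000; print("tab top",[w2f(p).round() for p in (P[P[:,0].argmin()],P[P[:,0].argmax()])])
E
```

```text
[-90.89275745 -71.91819807] [0.49826177 0.07082605 0.04301759] [-5.399309    5.41572896  5.12177932]
tab top [array([ -78., -106.]), array([-65., -89.])]
```

View pics/w5.png

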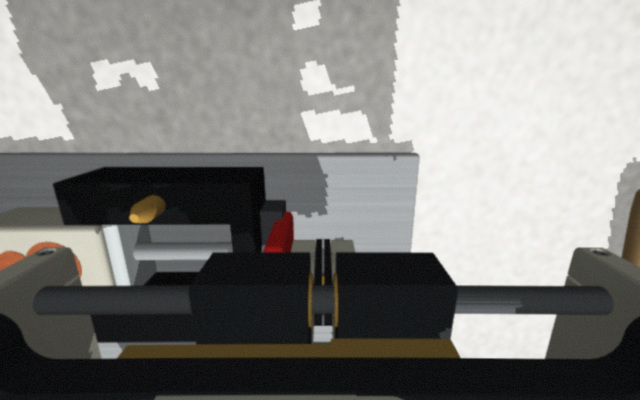

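The picture shows tab 1 pushed close to the housing at (282,232), with the casting out to the left at (50,260). I'll press a little further to reach the stop.

Request:
drive_tool --increments '[[[-1,0,-0.02,0,0],[-1,0,-0.03,0,0],[-1,0,-0.03,0,0]]]'

```text
time_s: 14.85
tcp_pos: [0.5018, 0.0701, 0.043]
eef_rot: [180.0, 0.0, -101.3]
contact_force: [-5.9, 4.6, 4.1]
gripper_width: 0.0005
gripper_force: 3.6
```

Request:
drive_tool --increments '[[[-1,0,0.2,0,0],[-1,0,0.4,0,0],[-1,0,0.6,0,0],[-1,0,0.75,0,0],[-1,0,0.75,0,0]]]'

```text
time_s: 15.48
tcp_pos: [0.4126, 0.0875, 0.043]
eef_rot: [-180.0, 0.0, -101.2]
contact_force: [-0.3, -0.7, -0.2]
gripper_width: 0.0004
gripper_force: 0.0
```

Request:
drive_tool --increments '[[[-1,0,0,-0.2,0],[-1,0,0,-0.35,0],[-1,0,0,-0.5,0],[-1,0,0,-0.5,0]]]'

```text
time_s: 15.98
tcp_pos: [0.4146, 0.0882, 0.104]
eef_rot: [-179.9, 0.1, -101.2]
contact_force: [0.1, 1.2, -0.5]
gripper_width: 0.0006
gripper_force: 0.0
```

```bash
python3 - <<'E'
from h import *
s=r.get_state(); print(w2f(s["tcp_pos"]*1000),s["tcp_pos"],s["contact_force"])
a=f2w(-175,72); b=f2w(-93,72)
go((*a,103,-101.1),(*a,43,-101.1),(*b,43,-101.1),g=-1)
E
```

```text
[-176.30631731  -71.0026792 ] [0.41462233 0.08816843 0.10404446] [ 0.08146839  1.17555973 -0.54812792]
3 rows -> [-0.917, -0.006, 0.007, -0.0]
1 rows -> [-0.275, -0.002, 0.002, -0.0]
  at [443.4 228.3 103. ] -101.2
2 rows -> [0.0, -0.0, 0.5, -0.0]
  at [443.4 228.3  43. ] -101.2
2 rows -> [-0.001, -0.683, -0.0, -0.0]
  at [523.8 212.4  43. ] -101.2
```

Request:
drive_tool --increments '[[[-1,-0.3,0,0,0],[-1,-0.6,0,0,0],[-1,-0.917,0,0,0]]]'

```text
time_s: 16.35
tcp_pos: [0.4348, 0.1963, 0.1021]
eef_rot: [180.0, -0.0, -101.3]
contact_force: [1.0, -0.2, 1.0]
gripper_width: 0.0006
gripper_force: 0.0
```

Request:
drive_tool --increments '[[[-1,-0.275,0,0,0],[-1,-0.275,0,0.25,0],[-1,-0.275,0,0.5,0],[-1,-0.275,0,0.51,0]]]'

```text
time_s: 16.85
tcp_pos: [0.4398, 0.2264, 0.0391]
eef_rot: [179.8, -0.3, -101.3]
contact_force: [-0.2, 1.2, 0.4]
gripper_width: 0.0003
gripper_force: 0.0
```

Request:
drive_tool --increments '[[[-1,0,-0.12,0,0],[-1,0,-0.24,0,0],[-1,0,-0.36,0,0],[-1,0,-0.46,0,0],[-1,0,-0.52,0,0]]]'

```text
time_s: 17.48
tcp_pos: [0.5033, 0.216, 0.0425]
eef_rot: [-180.0, 0.1, -101.3]
contact_force: [-5.5, 5.3, 2.3]
gripper_width: 0.0004
gripper_force: 3.6
```

Request:
drive_tool --increments '[[[-1,0,-0.06,0,0],[-1,0,-0.12,0,0],[-1,0,-0.17,0,0],[-1,0,-0.21,0,0],[-1,0,-0.22,0,0]]]'

```text
time_s: 18.1
tcp_pos: [0.5288, 0.211, 0.0425]
eef_rot: [-180.0, 0.1, -101.3]
contact_force: [-6.1, 4.9, 2.7]
gripper_width: 0.0005
gripper_force: 3.8
```

Request:
drive_tool --increments '[[[-1,0,-0.005,0,0],[-1,0,-0.01,0,0],[-1,0,-0.01,0,0]]]'

```text
time_s: 18.48
tcp_pos: [0.5299, 0.2108, 0.0425]
eef_rot: [-180.0, 0.1, -101.3]
contact_force: [-5.8, 5.2, 2.6]
gripper_width: 0.0004
gripper_force: 3.3
```

```bash
python3 - <<'E'
from h import *
s=r.get_state(); print(w2f(s["tcp_pos"]*1000),s["tcp_pos"],s["contact_force"])
E
```

```text
[-86.82879444  71.56939646] [0.52987422 0.21084697 0.04251532] [-5.79127718  5.23089898  2.57744021]
```

Request:
drive_tool --increments '[[[-1,0,0.2,0,0],[-1,0,0.4,0,0],[-1,0,0.6,0,0],[-1,0,0.72,0,0],[-1,0,0.72,-0.1,0]]]'

```text
time_s: 19.1
tcp_pos: [0.444, 0.2268, 0.0538]
eef_rot: [180.0, -0.0, -101.2]
contact_force: [0.7, -0.6, 0.0]
gripper_width: 0.0004
gripper_force: 0.0
```

Request:
drive_tool --increments '[[[0,0,0,-0.3,0],[1,0,0,-0.65,0],[1,0,-0.3,-0.98,0],[1,0,-0.6,-0.98,0],[1,0,-0.9,-0.98,0]]]'

```text
time_s: 19.73
tcp_pos: [0.5527, 0.2057, 0.1733]
eef_rot: [-179.9, 0.1, -101.2]
contact_force: [0.5, 0.6, 0.3]
gripper_width: 0.0451
gripper_force: 0.0
```

Request:
drive_tool --increments '[[[1,0,-0.2,-0.3,0],[1,-0.1,-0.4,-0.6,0],[1,-0.2,-0.6,-0.9,0],[1,-0.2,-0.6,-0.9,0]]]'

```text
time_s: 20.23
tcp_pos: [0.629, 0.2155, 0.283]
eef_rot: [-179.7, 0.2, -101.3]
contact_force: [-0.5, 0.0, -1.1]
gripper_width: 0.0839
gripper_force: 0.0
```

```bash
python3 - <<'E'
from h import *
s=r.get_state(); print(s["tcp_pos"],s["eef_rot"],s["time_s"])
m,im=wrist("w6")
for c in blobs(im,(0,60,80),(15,220,255),None,60)[:8]:
    q=plane(m,[cen(c)],.042)[0]*1000; print(cen(c).round(),cv2.contourArea(c.reshape(-1,1,2)),w2f(q).round())
E
```

```text
[0.62897092 0.21547751 0.28296074] [-179.70579438    0.19731173 -101.29684492] 20.225
[518. 217.] 1286.5 [-247.  165.]
[277.  15.] 795.0 [ 59. -71.]
[283. 148.] 536.0 [59. 73.]
[448.  84.] 294.5 [-135.    0.]
[455.  18.] 286.5 [-134.  -67.]
[440. 150.] 242.5 [-135.   76.]
[309. 258.] 88.5 [ 29. 225.]
```

View pics/w6.png

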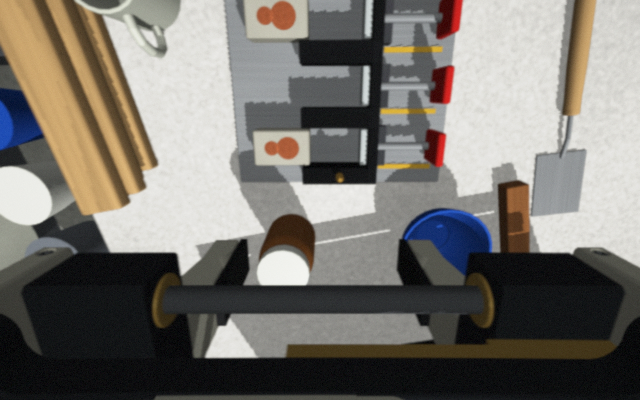

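Both castings are out, at (277,20) and (282,148), and the tabs are back at rest at (440,148), (445,85) and (452,18). The jar lid is at (283,265).

```bash
python3 - <<'E'
from h import *
im=cv2.imread("pics/w6.png")[:,:,::-1].copy(); m=camera_model("wrist")
for roi in((240,123,322,172),(236,0,320,44)):
    x0,y0,x1,y1=roi; v=im[y0:y1,x0:x1].min(2); t,k=cv2.threshold(v,0,255,cv2.THRESH_OTSU)
    k=cv2.morphologyEx(k,cv2.MORPH_OPEN,np.ones((3,3),np.uint8))
    c=max(cv2.findContours(k,0,1)[0],key=cv2.contourArea)[:,0]+[x0,y0]
    q=rect(m,c,.042); print(t,q,w2f(q[:2]),c.min(0),c.max(0))
for z in(28,):
    a=f2w(60,72); go((*a,110,-101.1),(*a,28,-101.1))
E
```

```text
122.0 [677.2 183.2  55.6  91.7  74.1] [63.06356058 72.80307223] [240 123] [316 171]
116.0 [644.8  49.   41.2  92.3  78.8] [ 57.10612618 -65.12411499] [236   0] [319  43]
3 rows -> [0.12, -0.281, 0.917, -0.0]
2 rows -> [0.066, -0.154, 0.506, -0.001]
  at [674. 183. 110.] -100.9
2 rows -> [-0.0, -0.0, 0.683, 0.0]
  at [674.  183.   28.1] -100.9
```

```bash
python3 - <<'E'
from h import *
im=cv2.imread("pics/w6.png")[:,:,::-1].copy(); m=camera_model("wrist")
for roi in((240,123,322,172),(236,0,320,44)):
    x0,y0,x1,y1=roi; v=im[y0:y1,x0:x1].min(2); k=(v>175).astype(np.uint8)*255
    for c in [c for c in cv2.findContours(k,0,1)[0] if cv2.contourArea(c)>300]:
        c=c[:,0]+[x0,y0]; q=rect(m,c,.042); print(q,w2f(q[:2]),c.min(0),c.max(0))
print([w2f(p*1000).round(1) for p in plane(m,[[254,147],[309,147],[248,20],[308,20]],.042)])
E
```

```text
[672.6 184.   38.1  63.9  78.8] [58.39559675 72.70250532] [255 133] [307 164]
[644.7  45.9  35.2  63.   78.8] [ 57.60481501 -68.18537444] [246   0] [305  37]
[array([91.7, 70.5]), array([24.2, 70.6]), array([ 88.1, -67.1]), array([ 23. , -66.9])]
```

Request:
drive_tool --increments '[[[1,0.04,-0.1,0.3,0],[1,0.08,-0.19,0.6,0],[1,0.12,-0.27,0.9,0],[1,0.12,-0.27,0.9,0]]]'

```text
time_s: 20.78
tcp_pos: [0.6526, 0.1932, 0.1675]
eef_rot: [179.7, -0.3, -101.3]
contact_force: [0.2, 0.3, 0.5]
gripper_width: 0.0876
gripper_force: 0.0
```

```bash
python3 - <<'E'
from h import *
s=r.get_state(); print(s["tcp_pos"],s["eef_rot"],s["gripper_width"])
a=f2w(58.2,72); go((*a,90,-101.1),(*a,24,-101.1))
E
```

```text
[0.65258347 0.19317578 0.16749811] [ 179.67782976   -0.25186204 -101.32425213] 0.08762167676065048
2 rows -> [0.048, -0.177, 0.646, -0.001]
  at [672.3 183.4  90. ] -101.0
2 rows -> [0.0, 0.0, 0.55, 0.0]
  at [672.3 183.4  24. ] -101.0
```

Request:
drive_tool --increments '[[[1,0.03,-0.09,0.3,0],[1,0.048,-0.177,0.6,0],[1,0.048,-0.177,0.6,0],[1,0.048,-0.177,0.6,0],[1,0.048,-0.177,0.6,0]]]'

```text
time_s: 21.4
tcp_pos: [0.675, 0.186, 0.1017]
eef_rot: [-179.8, 0.1, -101.2]
contact_force: [-0.1, 0.2, 0.3]
gripper_width: 0.0878
gripper_force: 0.0
```

```bash
python3 - <<'E'
from h import *
s=r.get_state(); print(s["tcp_pos"],s["eef_rot"],w2f(s["tcp_pos"]*1000))
m,im=wrist("w7")
a=f2w(58.2,72); go((*a,24,-101.1))
E
```

```text
[0.67499837 0.18596802 0.10170837] [-1.79840640e+02  1.16299721e-01 -1.01208779e+02] [60.37021044 75.09544775]
2 rows -> [0.025, 0.017, 0.645, -0.0]
  at [672.2 183.4  24. ] -101.2
```

View pics/w7.png

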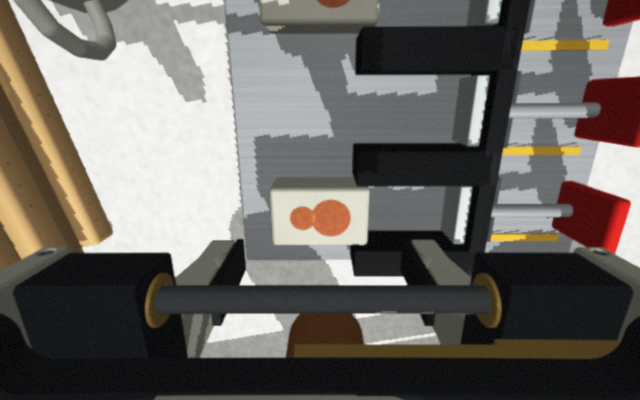

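The casting spans columns 272–368, centred at 320 between the open fingers.

```bash
python3 - <<'E'
from h import *
m=camera_model("wrist"); print([w2f(p*1000).round(1) for p in plane(m,[[272,216],[368,216],[320,190],[320,244]],.042)])
E
```

```text
[array([95. , 71.6]), array([27.3, 71.6]), array([61.1, 52.4]), array([61.3, 93.4])]
```

Request:
drive_tool --increments '[[[1,0.01,0.01,0.2,0],[1,0.02,0.01,0.4,0],[1,0.02,0.01,0.55,0],[1,0.02,0.01,0.64,0],[1,0.02,0.01,0.64,0]]]'

```text
time_s: 22.08
tcp_pos: [0.6723, 0.183, 0.0218]
eef_rot: [180.0, -0.0, -101.2]
contact_force: [0.7, -0.8, 0.8]
gripper_width: 0.0877
gripper_force: 0.0
```

Request:
drive_tool --increments '[[[-1,0,0,0,0],[-1,0,0,0,0],[-1,0,0,0,0],[-1,0,0,0,0]]]' --squeeze 30

```text
time_s: 22.58
tcp_pos: [0.6733, 0.1834, 0.0232]
eef_rot: [-179.9, 0.1, -101.2]
contact_force: [0.4, 0.4, 4.5]
gripper_width: 0.0701
gripper_force: 30.0
```

Casting 3 is gripped at 70 mm. I'll lift it and carry it to the board.

Request:
drive_tool --increments '[[[-1,0,0,-0.1,0],[-1,0,0,-0.25,0],[-1,0,0,-0.45,0],[-1,0,0,-0.65,0],[-1,0,0,-0.65,0]]]'

```text
time_s: 23.2
tcp_pos: [0.6739, 0.1837, 0.1038]
eef_rot: [-179.8, 0.2, -101.2]
contact_force: [-0.6, 0.7, -2.3]
gripper_width: 0.0696
gripper_force: 30.0
```

```bash
python3 - <<'E'
from h import *
s=r.get_state(); print(s["tcp_pos"],s["contact_force"],s["gripper_width"])
go((432,-331,115,-88),(432,-331,41,-88),v=35)
E
```

```text
[0.67393085 0.18374202 0.10378705] [-0.64737227  0.65366179 -2.25673693] 0.06961022023617704
4 rows -> [0.917, 0.228, -0.019, -0.007]
4 rows -> [0.917, 0.271, -0.019, -0.007]
4 rows -> [0.917, 0.315, -0.019, -0.008]
4 rows -> [0.917, 0.368, -0.019, -0.008]
4 rows -> [0.8, 0.369, -0.017, -0.007]
  at [ 432.  -331.   114.9] -87.9
3 rows -> [-0.0, 0.0, 0.616, 0.0]
  at [ 432. -331.   41.] -87.9
```

Request:
drive_tool --increments '[[[-1,0.2,0.05,-0.01,0],[-1,0.43,0.11,-0.02,0],[-1,0.67,0.17,-0.02,0],[-1,0.917,0.228,-0.02,-0.007]]]'

```text
time_s: 23.7
tcp_pos: [0.6232, 0.0796, 0.1023]
eef_rot: [179.9, -0.0, -98.7]
contact_force: [-0.3, -0.5, -2.1]
gripper_width: 0.0694
gripper_force: 30.0
```

Request:
drive_tool --increments '[[[-1,0.23,0.07,0,0],[-1,0.46,0.14,-0.01,0],[-1,0.69,0.21,-0.02,0],[-1,0.917,0.271,-0.02,-0.007]]]'

```text
time_s: 24.2
tcp_pos: [0.5747, -0.0249, 0.1054]
eef_rot: [-180.0, 0.0, -96.2]
contact_force: [0.2, -0.7, -2.0]
gripper_width: 0.0695
gripper_force: 30.0
```

Request:
drive_tool --increments '[[[-1,0.23,0.08,0,0],[-1,0.46,0.16,-0.01,0],[-1,0.69,0.24,-0.02,0],[-1,0.917,0.315,-0.02,-0.008]]]'

```text
time_s: 24.7
tcp_pos: [0.525, -0.1302, 0.1078]
eef_rot: [-180.0, 0.0, -93.3]
contact_force: [0.6, -0.6, -1.5]
gripper_width: 0.0698
gripper_force: 30.0
```

Request:
drive_tool --increments '[[[-1,0.23,0.09,0,0],[-1,0.46,0.18,-0.01,0],[-1,0.69,0.27,-0.02,0],[-1,0.917,0.368,-0.02,-0.008]]]'

```text
time_s: 25.2
tcp_pos: [0.4745, -0.2374, 0.1102]
eef_rot: [-180.0, -0.0, -90.4]
contact_force: [0.2, -0.1, -2.5]
gripper_width: 0.0699
gripper_force: 30.0
```

Request:
drive_tool --increments '[[[-1,0.23,0.11,0,0],[-1,0.46,0.21,0,0],[-1,0.66,0.3,-0.02,0],[-1,0.8,0.369,-0.02,-0.007],[-1,0.8,0.369,-0.02,-0.007]]]'

```text
time_s: 25.82
tcp_pos: [0.4292, -0.3328, 0.1124]
eef_rot: [-180.0, -0.0, -88.1]
contact_force: [0.8, -0.4, -1.1]
gripper_width: 0.0696
gripper_force: 30.0
```

```bash
python3 - <<'E'
from h import *
s=r.get_state(); print(s["tcp_pos"],s["eef_rot"],s["contact_force"],s["gripper_width"])
m,im=wrist("w8")
for c in blobs(im,(8,60,60),(25,255,255),(150,0,500,330),2000)[:3]: print(rect(m,c,.018),c.min(0),c.max(0))
E
```

```text
[ 0.4291903  -0.3328463   0.11235138] [-1.79996738e+02 -1.33984045e-03 -8.80588570e+01] [ 0.80203756 -0.38505604 -1.10785931] 0.06961378565703125
[ 429.5 -354.5  128.8  107.3    2. ] [236 108] [408 240]
```

View pics/w8.png

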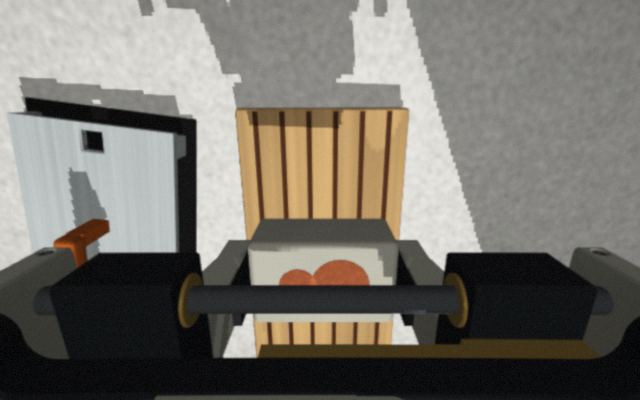

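Casting 3 is held at (322,270) above the drying board, whose far edge is at row 108 and whose sides are at columns 236 and 408. There is clear board below it.

Request:
drive_tool --increments '[[[-1,0.02,0,0.2,0],[-1,0.045,0,0.4,0],[-1,0.045,0,0.55,0],[-1,0.045,0,0.63,0],[-1,0.045,0,0.65,0]]]'

```text
time_s: 26.5
tcp_pos: [0.4306, -0.3367, 0.034]
eef_rot: [180.0, 0.0, -87.9]
contact_force: [0.1, -0.4, -1.3]
gripper_width: 0.0698
gripper_force: 30.0
```

Request:
drive_tool --increments '[[[-1,0,0,0.005,0],[-1,0,0,0.01,0],[1,0,0,0.01,0],[1,0,0,0.01,0],[1,0,0,0.01,0]]]'

```text
time_s: 27.12
tcp_pos: [0.4308, -0.3371, 0.0333]
eef_rot: [-180.0, -0.0, -87.9]
contact_force: [-0.3, 0.1, -0.7]
gripper_width: 0.0872
gripper_force: 0.0
```

Request:
drive_tool --increments '[[[1,0,0,-0.1,0],[1,0,0,-0.3,0],[1,0,0,-0.5,0],[1,0,0,-0.65,0],[1,0,0,-0.65,0]]]'

```text
time_s: 27.75
tcp_pos: [0.4317, -0.3374, 0.1133]
eef_rot: [-179.8, -0.1, -87.9]
contact_force: [-0.8, -0.4, -0.2]
gripper_width: 0.0876
gripper_force: 0.0
```

```bash
python3 - <<'E'
from h import *
s=r.get_state(); print(s["tcp_pos"],s["eef_rot"],s["contact_force"],s["gripper_width"])
a=f2w(59,-72); print(a); go((620,80,150,-101.1),v=55)
E
```

```text
[ 0.43172448 -0.33744456  0.11329997] [-1.79797842e+02 -9.02337027e-02 -8.79119895e+01] [-0.79064786 -0.41248438 -0.17702714] 0.08764932610817078
[645.33468559  41.88813217]
3 rows -> [-0.917, -0.454, -0.082, 0.01]
3 rows -> [-0.917, -0.385, -0.08, 0.009]
3 rows -> [-0.917, -0.325, -0.078, 0.01]
2 rows -> [-0.794, -0.227, -0.066, 0.008]
  at [620.  80. 150.] -101.2
```

Request:
drive_tool --increments '[[[1,-0.3,-0.15,-0.03,0],[1,-0.6,-0.3,-0.06,0],[1,-0.917,-0.454,-0.082,0.01]]]'

```text
time_s: 28.12
tcp_pos: [0.4811, -0.224, 0.1207]
eef_rot: [180.0, 0.0, -91.6]
contact_force: [1.0, -0.5, -0.4]
gripper_width: 0.0875
gripper_force: 0.0
```

Request:
drive_tool --increments '[[[1,-0.3,-0.13,-0.03,0],[1,-0.6,-0.26,-0.05,0],[1,-0.917,-0.385,-0.08,0.009]]]'

```text
time_s: 28.5
tcp_pos: [0.5302, -0.1151, 0.1301]
eef_rot: [179.9, -0.0, -94.8]
contact_force: [1.6, -0.3, 0.1]
gripper_width: 0.0876
gripper_force: 0.0
```

Request:
drive_tool --increments '[[[1,-0.3,-0.11,-0.03,0],[1,-0.6,-0.22,-0.05,0],[1,-0.917,-0.325,-0.078,0.01]]]'

```text
time_s: 28.88
tcp_pos: [0.5782, -0.0088, 0.1394]
eef_rot: [179.9, -0.0, -98.4]
contact_force: [0.3, -0.1, -0.6]
gripper_width: 0.0876
gripper_force: 0.0
```

Request:
drive_tool --increments '[[[1,-0.25,-0.1,0.03,0],[1,-0.4,-0.25,0.1,0],[1,-0.52,-0.4,0.14,0.008],[1,-0.52,-0.4,0.14,0.008],[1,-0.52,-0.4,0.14,0.008]]]'

```text
time_s: 29.5
tcp_pos: [0.6341, 0.0446, 0.1225]
eef_rot: [179.9, -0.0, -101.2]
contact_force: [-0.1, -0.4, 1.2]
gripper_width: 0.0876
gripper_force: 0.0
```

```bash
python3 - <<'E'
from h import *
s=r.get_state(); print(s["tcp_pos"],s["eef_rot"],w2f(s["tcp_pos"]*1000))
m,im=wrist("w9")
v=im.min(2); k=(v>150).astype(np.uint8)*255; k[260:]=0; k[:100]=0
for c in blobs(im,(0,100,80),(15,255,255),(200,100,440,260),60)[:3]: print(cen(c).round(),w2f(plane(m,[cen(c)],.042)[0]*1000).round(1))
E
```

```text
[0.63409251 0.0445998  0.12246085] [ 1.79927395e+02 -3.33202908e-02 -1.01226784e+02] [ 47.44608173 -71.50342701]
[306. 211.] [ 59.  -70.9]
```

View pics/w9.png

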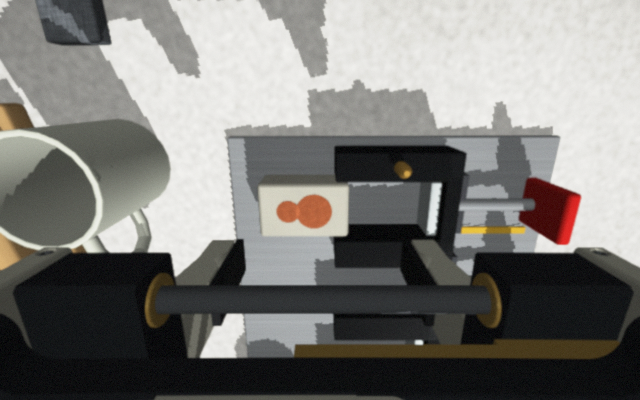

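Casting 1 sits at (304,210), columns 260–348. The mug's rim reaches (100,210) and its handle (148,235).

```bash
python3 - <<'E'
from h import *
m=camera_model("wrist"); F=lambda px,z:[w2f(p*1000).round(1) for p in plane(m,px,z)]
print(F([[261,210],[348,210],[304,184],[304,236]],.042)); print("mug rim",F([[102,205],[85,235]],.09),"handle",F([[148,235],[140,210]],.045),F([[148,235],[140,210]],.07))
a=f2w(60,-72); go((*a,90,-101.2),(*a,23,-101.2),v=40)
E
```

```text
[array([ 94.1, -71.8]), array([ 26.8, -71.7]), array([ 60.4, -92.6]), array([ 61.3, -49.8])]
mug rim [array([179.5, -92.9]), array([194.3, -73.1])] handle [array([182.8, -52.3]), array([185.2, -73.1])] [array([167.6, -63.8]), array([169.8, -82.3])]
1 rows -> [0.003, -0.104, 0.274, -0.0]
  at [646.3  41.7  89.9] -101.2
2 rows -> [0.0, -0.0, 0.558, -0.0]
  at [646.3  41.7  23. ] -101.2
```

Request:
drive_tool --increments '[[[1,0,-0.05,0.1,0],[1,0,-0.104,0.27,0],[1,0,-0.104,0.27,0],[1,0,-0.104,0.27,0]]]'

```text
time_s: 30.05
tcp_pos: [0.6469, 0.0422, 0.0902]
eef_rot: [180.0, -0.0, -101.3]
contact_force: [-0.0, -0.1, 0.9]
gripper_width: 0.0876
gripper_force: 0.0
```

```bash
python3 - <<'E'
from h import *
s=r.get_state(); print(s["tcp_pos"],w2f(s["tcp_pos"]*1000))
a=f2w(60.3,-72); go((*a,23,-101.2),v=40)
E
```

```text
[0.64692551 0.04220005 0.09015675] [ 60.50101711 -71.38764826]
2 rows -> [0.005, 0.002, 0.56, -0.0]
  at [646.6  41.7  23. ] -101.3
```

Request:
drive_tool --increments '[[[1,0,0,0.15,0],[1,0,0,0.3,0],[1,0,0,0.45,0],[1,0,0,0.55,0],[1,0,0,0.55,0]]]'

```text
time_s: 30.68
tcp_pos: [0.6463, 0.0422, 0.0232]
eef_rot: [179.9, -0.1, -101.2]
contact_force: [0.2, -0.9, -0.4]
gripper_width: 0.0876
gripper_force: 0.0
```

Request:
drive_tool --increments '[[[-1,0,0,0,0],[-1,0,0,0,0],[-1,0,0,0,0],[-1,0,0,0,0]]]' --squeeze 30

```text
time_s: 31.18
tcp_pos: [0.6476, 0.0426, 0.0254]
eef_rot: [-179.9, 0.0, -101.2]
contact_force: [0.3, 0.0, 3.7]
gripper_width: 0.0699
gripper_force: 30.0
```

Request:
drive_tool --increments '[[[-1,0,0,-0.1,0],[-1,0,0,-0.25,0],[-1,0,0,-0.45,0],[-1,0,0,-0.65,0],[-1,0,0,-0.65,0]]]'

```text
time_s: 31.8
tcp_pos: [0.6485, 0.0429, 0.1059]
eef_rot: [-179.7, 0.1, -101.2]
contact_force: [0.4, 0.5, -2.2]
gripper_width: 0.0697
gripper_force: 30.0
```

```bash
python3 - <<'E'
from h import *
s=r.get_state(); print(s["tcp_pos"],s["contact_force"],s["gripper_width"])
go((427,-228,115,-88),(427,-228,34,-88),v=35)
E
```

```text
[0.64852582 0.04285629 0.10593727] [ 0.41797986  0.47153983 -2.22248858] 0.06970370610089717
4 rows -> [0.917, 0.488, -0.027, -0.013]
4 rows -> [0.917, 0.589, -0.028, -0.014]
3 rows -> [0.622, 0.483, -0.021, -0.01]
  at [ 427.  -228.   115.1] -87.9
3 rows -> [-0.0, -0.0, 0.675, 0.0]
  at [ 427.  -228.    34.1] -87.9
```

Request:
drive_tool --increments '[[[-1,0.2,0.11,-0.01,0],[-1,0.43,0.23,-0.02,0],[-1,0.67,0.36,-0.03,0],[-1,0.917,0.488,-0.03,-0.013]]]'

```text
time_s: 32.3
tcp_pos: [0.5669, -0.0548, 0.1059]
eef_rot: [180.0, -0.0, -96.5]
contact_force: [0.6, -0.3, -1.7]
gripper_width: 0.0701
gripper_force: 30.0
```

Request:
drive_tool --increments '[[[-1,0.23,0.15,-0.01,0],[-1,0.46,0.3,-0.02,0],[-1,0.69,0.44,-0.03,0],[-1,0.917,0.589,-0.03,-0.014]]]'

```text
time_s: 32.8
tcp_pos: [0.4842, -0.156, 0.1096]
eef_rot: [180.0, 0.0, -91.4]
contact_force: [-0.5, -0.5, -2.2]
gripper_width: 0.0696
gripper_force: 30.0
```

Request:
drive_tool --increments '[[[-1,0.2,0.16,0,0],[-1,0.4,0.32,-0.01,0],[-1,0.55,0.43,-0.02,0],[-1,0.622,0.483,-0.02,-0.01],[-1,0.622,0.483,-0.02,-0.01]]]'

```text
time_s: 33.42
tcp_pos: [0.4246, -0.2287, 0.1121]
eef_rot: [180.0, 0.0, -88.0]
contact_force: [-0.0, 0.5, -2.4]
gripper_width: 0.0696
gripper_force: 30.0
```

```bash
python3 - <<'E'
from h import *
s=r.get_state(); print(s["tcp_pos"],s["eef_rot"],s["contact_force"],s["gripper_width"])
m,im=wrist("w10")
go((428,-228,36,-88),v=35)
E
```

```text
[ 0.42459084 -0.22869621  0.11207719] [ 1.79968807e+02  1.49989607e-02 -8.80253322e+01] [-0.01380074  0.53498947 -2.38554122] 0.0695954575175702
3 rows -> [-0.003, -0.024, 0.634, -0.0]
  at [ 427.9 -228.    36. ] -88.1
```

View pics/w10.png

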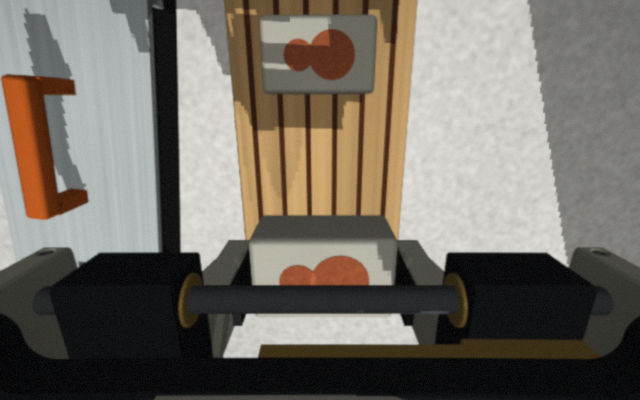

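Casting 3 lies flat on the board at (318,53). Casting 1 is held at (322,260) over the near half of the board.

Request:
drive_tool --increments '[[[-1,0,-0.01,0.2,0],[-1,0,-0.02,0.4,0],[-1,0,-0.02,0.53,0],[-1,0,-0.02,0.61,0],[-1,0,-0.02,0.63,0]]]'

```text
time_s: 34.1
tcp_pos: [0.4278, -0.228, 0.0362]
eef_rot: [179.9, 0.0, -87.9]
contact_force: [-0.7, 0.1, -2.5]
gripper_width: 0.0698
gripper_force: 30.0
```

Request:
drive_tool --increments '[[[-1,0,0,0.005,0],[-1,0,0,0.01,0],[1,0,0,0.01,0],[1,0,0,0.01,0],[1,0,0,0.01,0]]]'

```text
time_s: 34.72
tcp_pos: [0.428, -0.2283, 0.0357]
eef_rot: [-180.0, -0.0, -87.9]
contact_force: [1.0, 0.2, 0.6]
gripper_width: 0.0867
gripper_force: 0.0
```

Request:
drive_tool --increments '[[[1,0,0,-0.15,0],[1,0,0,-0.4,0],[1,0,0,-0.7,0],[1,0,0,-0.98,0]]]'

```text
time_s: 35.22
tcp_pos: [0.4277, -0.2283, 0.1544]
eef_rot: [-180.0, -0.0, -87.9]
contact_force: [1.1, -0.6, 0.5]
gripper_width: 0.088
gripper_force: 0.0
```

Request:
drive_tool --increments '[[[1,-0.3,-0.25,-0.3,0],[1,-0.5,-0.5,-0.6,0],[1,-0.6,-0.7,-0.95,0.01],[1,-0.6,-0.9,-0.95,0.02],[1,-0.6,-0.9,-0.95,0.02]]]'

```text
time_s: 35.85
tcp_pos: [0.5342, -0.152, 0.2669]
eef_rot: [-180.0, 0.0, -95.1]
contact_force: [-1.0, 0.1, -1.1]
gripper_width: 0.0877
gripper_force: 0.0
```

```bash
python3 - <<'E'
from h import *
s=r.get_state(); print(s["tcp_pos"],s["eef_rot"],s["time_s"])
m,im=wrist("w11")
for c in blobs(im,(5,170,120),(14,255,255),None,150)[:3]: print("handle?",cen(c).round(),rect(m,c,.065))
E
```

```text
[ 0.53416851 -0.15201062  0.26692054] [-1.79996165e+02  8.09978846e-03 -9.51203306e+01] 35.85
handle? [240.  63.] [ 607.6 -272.1   85.6   12.5   85.1]
handle? [416.  94.] [ 429.9 -229.4   21.9   35.9   84.8]
```

View pics/w11.png

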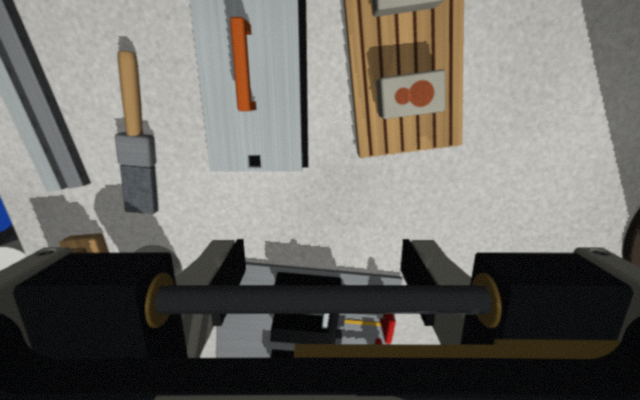

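Both castings lie apart on the board, at (413,93) and (405,3). The cover is on the mat with its handle at (243,63).

```bash
python3 - <<'E'
from h import *
go((609,-275.3,105,-95.1),(609,-275.3,51.2,-95.1),v=50)
E
```

```text
3 rows -> [0.658, -0.491, 0.917, 0.0]
2 rows -> [0.308, -0.23, 0.429, 0.0]
  at [ 609.  -275.3  105. ] -95.1
2 rows -> [-0.0, -0.0, 0.448, 0.0]
  at [ 609.  -275.3   51.2] -95.1
```

Request:
drive_tool --increments '[[[1,0.22,-0.16,0.3,0],[1,0.44,-0.33,0.6,0],[1,0.658,-0.491,0.917,0]]]'

```text
time_s: 36.28
tcp_pos: [0.5844, -0.2373, 0.1561]
eef_rot: [-180.0, 0.0, -95.1]
contact_force: [0.4, 0.0, -0.4]
gripper_width: 0.0876
gripper_force: 0.0
```

Request:
drive_tool --increments '[[[1,0.15,-0.12,0.2,0],[1,0.308,-0.23,0.429,0],[1,0.308,-0.23,0.429,0],[1,0.308,-0.23,0.429,0]]]'

```text
time_s: 36.78
tcp_pos: [0.6084, -0.2756, 0.1059]
eef_rot: [180.0, -0.0, -95.1]
contact_force: [-0.0, 0.1, 0.1]
gripper_width: 0.0874
gripper_force: 0.0
```

```bash
python3 - <<'E'
from h import *
s=r.get_state(); print(s["tcp_pos"],s["eef_rot"])
go((609,-275.3,51.2,-95.1),v=50)
E
```

```text
[ 0.60836567 -0.27562379  0.1058956 ] [ 1.79976123e+02 -6.70551773e-03 -9.51252025e+01]
2 rows -> [-0.003, -0.005, 0.456, -0.0]
  at [ 609.  -275.3   51.2] -95.1
```

Request:
drive_tool --increments '[[[1,0,0,0.15,0],[1,0,0,0.3,0],[1,0,0,0.44,0],[1,0,0,0.455,0],[-1,0,0,0.455,0]]]' --squeeze 45

```text
time_s: 37.4
tcp_pos: [0.609, -0.2756, 0.0508]
eef_rot: [180.0, -0.0, -95.1]
contact_force: [-0.7, -0.2, 0.5]
gripper_width: 0.0822
gripper_force: 0.0
```

Request:
drive_tool --increments '[[[-1,0,0,0,0],[-1,0,0,0,0],[-1,0,0,0,0],[-1,0,0,0,0],[-1,0,0,0,0]]]'

```text
time_s: 38.02
tcp_pos: [0.609, -0.2756, 0.051]
eef_rot: [-180.0, 0.0, -95.1]
contact_force: [-0.6, 0.1, -0.3]
gripper_width: 0.0335
gripper_force: 0.0
```

Request:
drive_tool --increments '[[[-1,0,0,0,0],[-1,0,0,0,0],[-1,0,0,0,0],[-1,0,0,0,0],[-1,0,0,0,0]]]'

```text
time_s: 38.65
tcp_pos: [0.609, -0.2756, 0.0509]
eef_rot: [-180.0, -0.0, -95.1]
contact_force: [1.1, 0.3, -0.8]
gripper_width: 0.0136
gripper_force: 45.0
```

```bash
python3 - <<'E'
from h import *
s=r.get_state(); p=s["tcp_pos"]*1000; print(p,s["eef_rot"],s["gripper_width"])
go((p[0],p[1],122,-95.1),(589.6,124.8,122,-101.2),v=28)
E
```

```text
[ 609.0042859  -275.59366205   50.94575875] [-1.79997176e+02 -8.26390492e-04 -9.51232350e+01] 0.013580744004222446
3 rows -> [0.0, 0.0, -0.592, -0.0]
  at [ 609.  -275.6  122. ] -95.1
4 rows -> [-0.917, 0.127, -0.0, 0.005]
4 rows -> [-0.917, 0.157, -0.0, 0.005]
5 rows -> [-0.917, 0.186, -0.0, 0.004]
3 rows -> [-0.535, 0.123, -0.0, 0.003]
  at [589.6 124.8 122. ] -101.2
```

Request:
drive_tool --increments '[[[-1,0,0,-0.08,0],[-1,0,0,-0.2,0],[-1,0,0,-0.4,0],[-1,0,0,-0.592,0],[-1,0,0,-0.592,0]]]'

```text
time_s: 39.28
tcp_pos: [0.6104, -0.276, 0.1249]
eef_rot: [-179.7, -0.0, -95.1]
contact_force: [-0.4, 0.6, -3.9]
gripper_width: 0.0135
gripper_force: 45.0
```

Request:
drive_tool --increments '[[[-1,-0.17,0.02,0,0],[-1,-0.35,0.05,0,0],[-1,-0.54,0.08,0,0],[-1,-0.73,0.1,0,0],[-1,-0.917,0.127,0,0.005]]]'

```text
time_s: 39.9
tcp_pos: [0.6033, -0.1625, 0.1217]
eef_rot: [180.0, 0.0, -96.9]
contact_force: [0.8, 0.5, -4.0]
gripper_width: 0.0135
gripper_force: 45.0
```

Request:
drive_tool --increments '[[[-1,-0.18,0.03,0,0],[-1,-0.36,0.06,0,0],[-1,-0.54,0.09,0,0],[-1,-0.73,0.12,0,0],[-1,-0.917,0.157,0,0.005]]]'

```text
time_s: 40.52
tcp_pos: [0.598, -0.0516, 0.122]
eef_rot: [-180.0, 0.0, -98.7]
contact_force: [0.2, 0.2, -3.6]
gripper_width: 0.0137
gripper_force: 45.0
```

Request:
drive_tool --increments '[[[-1,-0.18,0.04,0,0],[-1,-0.36,0.08,0,0],[-1,-0.54,0.11,0,0],[-1,-0.73,0.15,0,0],[-1,-0.917,0.186,0,0.004]]]'

```text
time_s: 41.15
tcp_pos: [0.5927, 0.0605, 0.122]
eef_rot: [-180.0, 0.0, -100.2]
contact_force: [1.4, 0.1, -2.7]
gripper_width: 0.0138
gripper_force: 45.0
```

Request:
drive_tool --increments '[[[-1,-0.18,0.04,0,0],[-1,-0.36,0.08,0,0],[-1,-0.5,0.115,0,0.003],[-1,-0.535,0.123,0,0.003],[-1,-0.535,0.123,0,0.003]]]'

```text
time_s: 41.78
tcp_pos: [0.5895, 0.1252, 0.1219]
eef_rot: [180.0, -0.0, -101.2]
contact_force: [-0.7, -0.5, -3.4]
gripper_width: 0.013
gripper_force: 45.0
```

Request:
drive_tool --increments '[[[-1,0,0,0,0],[-1,0,0,0,0]]]'

```text
time_s: 42.02
tcp_pos: [0.5896, 0.1243, 0.122]
eef_rot: [180.0, -0.0, -101.3]
contact_force: [-0.6, 0.0, -3.8]
gripper_width: 0.0133
gripper_force: 45.0
```

```bash
python3 - <<'E'
from h import *
s=r.get_state(); print(s["tcp_pos"],s["eef_rot"],s["gripper_width"],s["contact_force"],s["moment"])
go((589.6,124.8,97,-101.2),v=28)
wrist("w12")
E
```

```text
[0.58959512 0.12426621 0.12199194] [ 1.79994497e+02 -5.83640840e-03 -1.01280617e+02] 0.01332326669151352 [-0.64125204  0.03068925 -3.78367782] [ 0.06708628  0.15741512 -0.02997622]
1 rows -> [-0.004, 0.001, 0.208, -0.0]
  at [589.6 124.8  97. ] -101.3
```

View pics/w12.png

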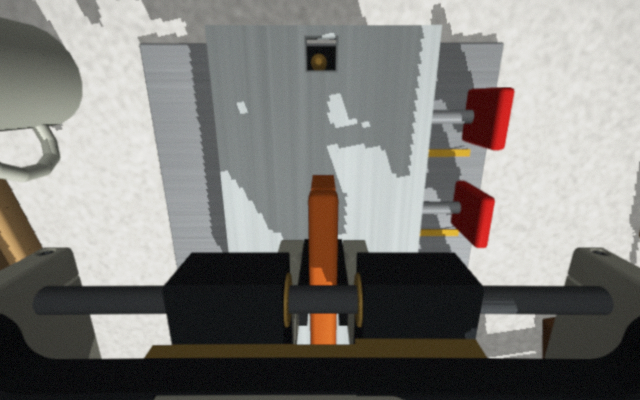

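The cover is held over the frame as it was after the first lift, with the pin centred in its hole at (320,60). I'll lower it.

Request:
drive_tool --increments '[[[-1,-0.004,0,0.08,0],[-1,-0.004,0,0.15,0],[-1,-0.004,0,0.22,0],[-1,-0.004,0,0.28,0],[-1,-0.004,0,0.28,0]]]'

```text
time_s: 42.7
tcp_pos: [0.5893, 0.1251, 0.0875]
eef_rot: [179.9, -0.1, -101.2]
contact_force: [0.2, -0.2, -2.9]
gripper_width: 0.0139
gripper_force: 45.0
```

Request:
drive_tool --increments '[[[-1,0,0,0.03,0],[-1,0,0,0.06,0],[-1,0,0,0.08,0],[-1,0,0,0.092,0],[-1,0,0,0.095,0]]]'

```text
time_s: 43.32
tcp_pos: [0.5897, 0.1253, 0.077]
eef_rot: [180.0, -0.0, -101.2]
contact_force: [-0.2, -0.5, -3.4]
gripper_width: 0.014
gripper_force: 45.0
```

Request:
drive_tool --increments '[[[-1,0,0,0.004,0],[-1,0,0,0.008,0],[-1,0,0,0.008,0]]]'

```text
time_s: 43.7
tcp_pos: [0.5897, 0.1253, 0.0769]
eef_rot: [-180.0, 0.0, -101.2]
contact_force: [-4.1, -0.6, 4.6]
gripper_width: 0.0137
gripper_force: 45.0
```

Request:
drive_tool --increments '[[[1,0,0,0,0],[1,0,0,0,0],[1,0,0,0,0],[1,0,0,0,0],[1,0,0,0,0]]]'

```text
time_s: 44.32
tcp_pos: [0.5897, 0.1253, 0.076]
eef_rot: [-180.0, -0.0, -101.2]
contact_force: [-0.7, 1.4, 0.5]
gripper_width: 0.0573
gripper_force: 0.0
```

Request:
drive_tool --increments '[[[1,0,0,0,0],[1,0,0,0,0],[1,0,0,0,0],[1,0,0,0,0]]]'

```text
time_s: 44.82
tcp_pos: [0.5897, 0.1253, 0.076]
eef_rot: [180.0, -0.0, -101.2]
contact_force: [0.2, 0.5, -0.3]
gripper_width: 0.0874
gripper_force: 0.0
```

Request:
drive_tool --increments '[[[1,0,0,-0.2,0],[1,0,0,-0.45,0],[1,0,0,-0.7,0],[1,0,0.15,-0.95,0],[1,0,0.3,-0.95,0]]]'

```text
time_s: 45.45
tcp_pos: [0.5552, 0.1329, 0.1925]
eef_rot: [-179.8, 0.2, -101.2]
contact_force: [0.5, 0.9, -0.1]
gripper_width: 0.0874
gripper_force: 0.0
```

Request:
drive_tool --increments '[[[1,0,0.1,-0.3,0],[1,0,0.2,-0.6,0],[1,0,0.2,-0.9,0],[1,0,0.2,-0.9,0],[1,0,0.2,-0.9,0]]]'

```text
time_s: 46.08
tcp_pos: [0.5302, 0.137, 0.297]
eef_rot: [179.9, -0.0, -101.2]
contact_force: [-0.8, -1.2, -1.2]
gripper_width: 0.0875
gripper_force: 0.0
```

```bash
python3 - <<'E'
from h import *
s=r.get_state(); print(s["tcp_pos"],s["time_s"])
m,im=wrist()
for c in blobs(im,(5,170,120),(14,255,255),None,150)[:1]: print("handle",rect(m,c,.091))
a=cv2.resize(capture("scene")[130:320,190:430],None,fx=2.5,fy=2.5,interpolation=cv2.INTER_CUBIC); cv2.imwrite("pics/f.png",a[:,:,::-1])
E
```

```text
[0.53016276 0.13697726 0.29699507] 46.075
handle [588.3 127.5  85.2  12.9  78.7]
```

View pics/f.png

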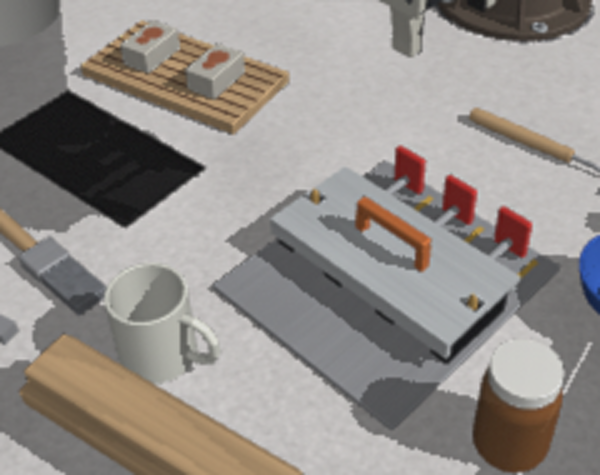

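The cover is seated flat with both pins through at (315,195) and (473,302). Both castings are apart on the board at (150,45) and (215,68), and the tabs are back at rest.

```bash
python3 -c "
from plant import job
print(job.close_job())"
```

```text
the job is handed in; nothing more can be done
None
```

The job is handed in at 46 s: castings 1 and 3 (cavity 2 was empty) lie apart on the drying board, the ejectors have sprung back, and the cover is seated flat on both pins with its lip over the open ends; the hand-in gave no pass/fail reading.

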